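Weigh the hanging tube carrier

ROBOT

A 7-joint arm with a two-finger parallel gripper is mounted at the origin on the work surface. World frame = base frame: x ahead of the robot, y to its left, z up, the work surface at z = 0. Lengths are in m, angles in rad, forces in N, time in s.
With the tool pointing down it reaches from about 0.35 to 0.9 m from the base axis. Payload 8.1 kg.
Tool frame: the origin (TCP) lies midway between the tips of the shut fingers; the grasp point (between the pads) lies 19 mm behind it; z points along the fingers, y is the line along which they close (so a half turn about z gives the same grasp; the last joint's range is limited). The gripper opens to 92 mm and grips with 3 to 60 N. Pads are 19 mm wide; open, the fingers measure 130 mm over their backs; the gripper's body (75 mm by 190 mm) begins 47 mm behind the grasp point.
Start: joints at [1.239, 0.434, 0.025, 1.573, -0.012, 1.134, -0.075], TCP at [0.142, -0.609, 0.227] pointing down, gripper open.
Joint ranges: [-2.62, 2.62], [-0.44, 2.09], [-1.27, 1.32], [0.08, 2.57], [-1.32, 4.46], [0.12, 2], [-2.74, 2.74]. Speed limits (rad/s): [2.22, 2.22, 3.01, 3.01, 3.14, 3.14, 3.14].

INTERFACE

Orientations are given as a rotation vector (axis times angle).
In Python, from cell import observe, cams, job gives the robot as it stands. The module is installed in compiled form; this text tells all that it offers.
- The arm moves only by the tool step_arm, never from a script. Its argument "steps" is a list of rows, each a list of 6 numbers: the shift along the world's x, y, z in mm, then the turn, a rotation vector about the world's x, y, z in rad. In form: [[dx, dy, dz, rx, ry, rz], ...]. A call has 1 to 20 rows; each row shifts and turns the commanded pose from where the row before left it; what a row does not reach is not made up. A row lasts 1/12 s, in which the tool goes at most 41.7 mm and 7.16 degrees, less where a joint would pass 70% of its speed; a pose out of reach is approached as far as the arm can. A call with a gripper value outside its range is refused whole. "gripper" is the opening, from 0 (shut) to 1 (fully open), set as the call begins (left out, the last holds). The fingers move at their own pace and stop on an object; "force" is the grip in N (left out, the last holds). Time passes only in rows, so rows that do not move let the fingers close. It gives the time, the measured TCP pose, the force, the opening and the grip force at its end, in the units of the state.
- observe(): the state, without advancing time (a new reading comes with each control period).
- cams.get_image(name): name is "side" or "top" or "wrist"; returns the picture (480x640x3 uint8, red, green, blue); there is no depth.
- cams.get_calibration(name): a dict with "fov_y" (degrees; the focal length in pixels is half the picture's height over the tangent of half this angle, whatever the lens; pixels are square), "cx", "cy" (the principal point, pixels), "world_to_cam" (4x4, takes a point from world to camera coordinates). Camera axes: x right, y up, looking along -z (the intrinsics and any distortion apply to the point x, -y, -z); pixel columns grow to the right and rows downward; lengths in m; the calibration is good to about 2 mm. A picture is of the moment at which its call begins: read the wrist's pose just before it. get_calibration takes no time and is no camera call; for the wrist camera it gives the pose at the moment of the call.
- job.sign_off(): hands the job in; it is judged then, once.
The state is a dict: "clock": time; "joints": joint angles; "dq": joint speeds; "joint_efforts": joint torques, N m; "position": TCP position; "ee_rot": TCP orientation; "force": force on the tool from outside, world axes, zero at the start; "ft_torque": the same for the moment, N m; "width": opening from 0.0 (shut) to 1.0 (fully open); "gripper_force": force on a finger pad.
Only numpy, scipy, OpenCV 4.12 (cv2) and the standard library are available. Lean on these libraries where they do the work, as an engineer would, in place of code of your own. Each camera call takes 0.05 s, during which the arm holds its last target. There are 200 camera calls.

TASK

Weigh the orange tube carrier: take it by its blue handle, lift the handle just clear of the stand's fork and pull it forwards out of the spring clip. Once the clip lets go the carrier swings freely under the handle, so carry it to the balance, stop the swing and hold it still just above the middle of the pan for two seconds, then set it down gently in the middle of the pan and let go. Hold it by the handle only, let it knock against nothing on the way, and do not put it down while it is still swinging.

Things in the scene. Friction and masses are not known exactly. Their poses are not given: they have to be found in the camera images.
- stand: Grey laboratory stand, fixed. Origin on the bench below the parked carrier; +x to its back, open front -x. Base plate x -65 to 155, y -110 to 110, 12 mm thick; rod at x 125, top 285 mm high. A fork with two prongs along x at y -42 and 42 mm (14 mm wide, x -28 to 92, upper face 289 mm high) carries the handle's crossbar; the carrier hangs between the prongs. Grip block stands clear above all of it.
- clip (a point): Centre of the stand's spring roller clip, 212 mm high: two sprung jaws round the neck of the parked carrier. The neck comes out only towards the stand's -x. Pulled by the handle the carrier first leans (nominally 0.2 rad, 4 N), then the clip snaps open and it swings free. Collars stop it being lifted out; it can rise about 12 mm.
- handle: Handle, the loose thing to grip. Origin on its pivot pin, 285 mm above the bench when parked, axes then parallel to the stand's: z up, y along the pin. Blue grip block 40 (x) x 26 (y) mm, from 14 to 60 mm above the pin; below it a steel crossbar 20 x 104 (y) mm, from 4 to 14 mm above the pin. Mass 0.12 kg.
- grip (a point): Centre of the handle's blue block, 38 mm above the pin: where to grip it from above (26 mm across y, 40 mm across x).
- carrier: Orange rack of four blue-capped tubes, hung on the pin. Origin on the pin, z along its stem. Turns about the handle's y only (nearly no friction, stops at 0.6 rad); a positive turn moves the foot to -x. 110 x 110 mm, underside 235 mm below the pin. Nominal 0.65 kg, mass centre 205 mm below the pin, swing period 0.94 s (simple pendulum of 0.219 m).
- neck (a point): Middle of the stem's neck (20 mm diameter, 42 mm long, between 34 mm white collars), 73 mm below the pin; sits in the clip when parked.
- foot (a point): Centre of the carrier's flat underside, 235 mm below the pin; 50 mm above the bench when parked. Put down and released, the carrier stands on it and the handle drops to one side.
- balance: White portable balance, fixed to the bench. Origin on the bench below the middle of its pan; its display side is -x. Housing 225 x 180 mm, 32 mm high; above it the square aluminium pan.
- pan (a point): Middle of the pan's upper face, 42 mm above the bench. Pan 165 x 165 mm, flat, no rim, fixed.
- bench: Steel work surface, top at height 0.
- dishes_a: Stack of three taped culture dishes, 91 mm in diameter, 45 mm high, loose, standing between stand and balance towards the back. Origin at the centre of its underside. To be left alone; the carrier can pass over it.
- tip_box: Grey and blue box of pipette tips, 87 x 127 mm, 77 mm high, loose, at the right. Origin at the centre of its underside. To be left alone.

How it is judged:
On the way, in this order (a step that is already met when the one before it is completed fails the run):
1. the carrier is out of the clip and hangs from the handle (x of neck in the frame of stand below -0.06 m and contact force between the fingers and handle above 1 N and contact force between handle and stand below 0.3 N), for 0.1 s.
2. the carrier hangs still just above the middle of the pan (within 20 mm of the middle, 5 to 80 mm above it, tilt under 0.08 rad, swinging under 0.3 rad/s) (horizontal distance between foot and pan below 0.02 m and height (world z) of foot between 0.047 and 0.122 m and angle between carrier's own z axis and vertical below 0.08 rad and angular speed of carrier below 0.3 rad/s and contact force between carrier and balance below 0.2 N), for 1.5 s.
3. the carrier stands on the pan (horizontal distance between foot and pan below 0.02 m and contact force between carrier and balance above 3 N and angle between carrier's own z axis and vertical below 0.05 rad), for 0.2 s.
At the end, for the whole second after the job is handed in: The carrier stands upright (within 0.05 rad) and at rest on the balance pan, its foot within 30 mm of the pan's middle, released (horizontal distance between foot and pan below 0.03 m and contact force between carrier and balance above 3 N and height (world z) of foot below 0.047 m and angle between carrier's own z axis and vertical below 0.05 rad and linear speed of carrier below 0.02 m/s and angular speed of carrier below 0.1 rad/s and angular speed of handle below 0.2 rad/s); the robot touches nothing.
It fails at once if the fingers touch the carrier instead of its handle (contact force between the fingers and carrier above 1 N).
It fails at once if the carrier is put down on the balance while swinging, tilted or away from the middle of the pan (contact force between carrier and balance above 0.5 N and (angle between carrier's own z axis and vertical above 0.1 rad or horizontal distance between foot and pan above 0.04 m or (contact force between the fingers and handle above 1 N and (angular speed of carrier above 0.6 rad/s or linear speed of carrier above 0.12 m/s)))).
It fails at once if the carrier is slammed onto the pan (over 40 N) (contact force between carrier and balance above 40 N).
It fails at once if the carrier or handle knocks against the bench, or against the stand after leaving the clip (contact force between handle and bench above 0.5 N or (contact force between handle and stand above 0.5 N and horizontal distance between neck and clip above 0.06 m)).
It fails at once if things standing by are knocked (distance of any of dishes_a, tip_box from where it was at the start of the episode above 0.02 m).
It also fails if it takes over 51 s, if anything falls off the work surface, if the arm or the gripper's body presses on something with over 40 N, if the wrist force passes 120 N, or if a joint passes its speed limit or range.

## Working session

There is one attempt and no reset: what is moved stays moved. The work goes in short steps, Python scripts to look and compute and a tool call to move; the robot and the scene stay as the last step left them, time stands still between calls to the robot, and variables do not carry over. Pictures are saved under pics/ and viewed, at most 10 in all, crops included, and the job is handed in when it is done.

Besides the shell and the picture viewer there is one more tool, called after "Call:" as name([rows], argument=value, ...), one row to a line, values as JSON. step_arm: Moves the arm, as the interface text tells. Its arguments: {"type":"object","properties":{"steps":{"type":"array","items":{"type":"array","items":{"type":"number"}}},"gripper":{"type":"number"},"force":{"type":"number"}},"required":["steps"]}

```bash
mkdir -p pics; python3 - <<'E'
from cell import observe,cams
import cv2
s=observe();print({k:s[k] for k in('clock','position','ee_rot','width','force')})
for n in('side','top'):
    im=cams.get_image(n);cv2.imwrite(f'pics/{n}0.png',im[:,:,::-1]);c=cams.get_calibration(n);print(n,c)
E
```

```text
{'clock': 0.0, 'position': array([ 0.1415852 , -0.60823417,  0.22595092]), 'ee_rot': array([-3.11955263e+00, -3.58349150e-01,  5.19058877e-04]), 'width': 0.9995391435688212, 'force': array([-0.55298405, -0.68589138,  0.3855845 ])}
side {'fov_y': 44.32182169557435, 'cx': 325.29831212856953, 'cy': 243.22973577334315, 'world_to_cam': array([[ 0.98681761, -0.16089424,  0.0174371 , -0.56043754],
       [ 0.10143299,  0.69885607,  0.70803357, -0.14011202],
       [-0.12610454, -0.6969313 ,  0.70596346, -1.62975283],
       [ 0.        ,  0.        ,  0.        ,  1.        ]])}
top {'fov_y': 42.05226653327119, 'cx': 314.16090497703016, 'cy': 236.65400853685767, 'world_to_cam': array([[-6.92745701e-02, -9.97597585e-01, -3.05450573e-04,
        -6.66771219e-02],
       [ 9.73510980e-01, -6.76688328e-02,  2.18397118e-01,
        -5.76798049e-01],
       [-2.17893107e-01,  1.48320070e-02,  9.75859931e-01,
        -1.37410533e+00],
       [ 0.00000000e+00,  0.00000000e+00,  0.00000000e+00,
         1.00000000e+00]])}
```

View pics/side0.png

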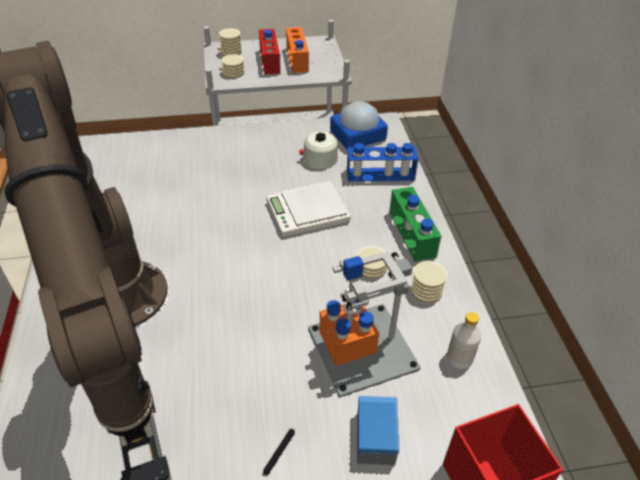

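View pics/top0.png

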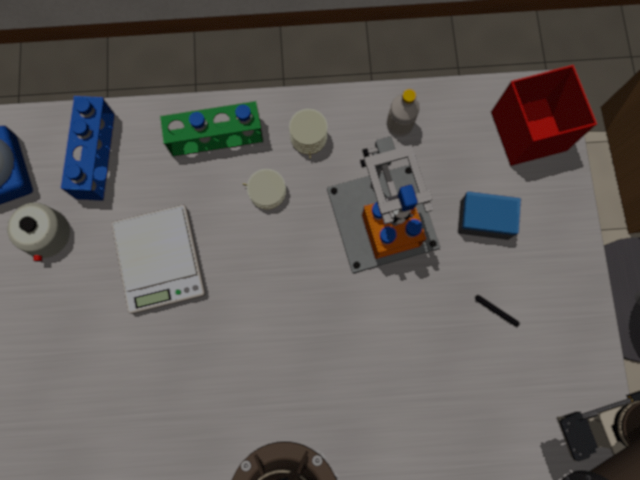

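Side: blue grip at about (353,267) and balance at (308,207). Top: grip at (407,197), stand plate between (334,190), (356,265) and (433,243), pan at (157,250). I'll zoom in for finer pixels.

```bash
python3 - <<'E'
import cv2,numpy as np
t=cv2.imread('pics/top0.png');s=cv2.imread('pics/side0.png')
a=cv2.resize(t[130:280,320:450],None,fx=3,fy=3,interpolation=2)
b=cv2.resize(t[195:320,105:215],None,fx=3,fy=3,interpolation=2)
c=np.zeros((450,390+330,3),np.uint8);c[:450,:390]=a;c[:375,390:]=b
cv2.imwrite('pics/z.png',c)
for n,im,(x0,x1,y0,y1) in(('top',t,(390,430,175,212)),('side',s,(335,372,250,285))):
    h=cv2.cvtColor(im,cv2.COLOR_BGR2HSV);m=cv2.inRange(h,(100,120,50),(125,255,255))
    r=np.zeros_like(m);r[y0:y1,x0:x1]=m[y0:y1,x0:x1]
    k,l,st,ce=cv2.connectedComponentsWithStats(r);i=1+np.argmax(st[1:,4]);print(n,st[i],ce[i])
    print(cv2.minAreaRect(np.argwhere(l==i)[:,::-1].astype(np.float32)))
E
```

```text
top [399 185  18  22 287] [407.70034843 195.63763066]
((407.60003662109375, 195.79998779296875), (20.871028900146484, 14.546476364135742), 71.56504821777344)
side [344 257  19  23 354] [352.79378531 267.75423729]
((353.0, 268.0), (22.0, 18.0), 90.0)
```

View pics/z.png

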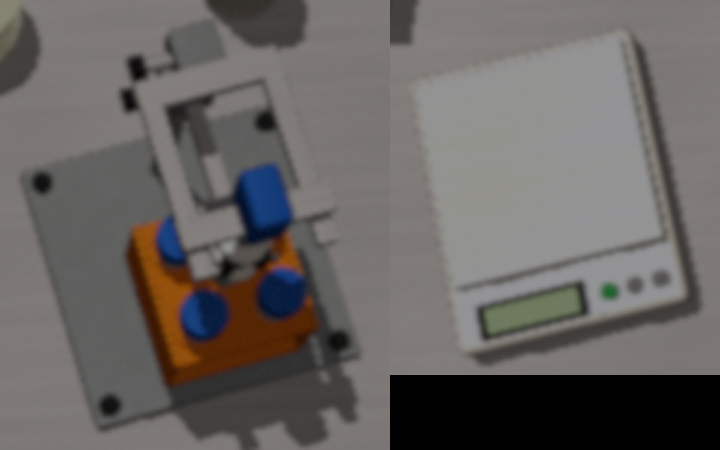

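The zoom shows plate screws at (41,182), (110,405), (339,340), (265,121), and pan corners at (414,84), (628,32), (664,240), (460,289), all in zoom pixels.

```bash
cat > h.py <<'E'
import numpy as np
from cell import cams
def ray(n,uv):
    c=cams.get_calibration(n);f=240/np.tan(np.radians(c['fov_y']/2));M=c['world_to_cam'];R=M[:3,:3]
    d=R.T@np.array([(uv[0]-c['cx'])/f,-(uv[1]-c['cy'])/f,-1]);return -R.T@M[:3,3],d/np.linalg.norm(d)
def plane(n,uv,z):
    o,d=ray(n,uv);return (o+d*(z-o[2])/d[2])
def tri(A):
    P=[(o,np.eye(3)-np.outer(d,d)) for o,d in A];S=sum(p for _,p in P);x=np.linalg.solve(S,sum(p@o for o,p in P))
    return x,[np.linalg.norm(p@(x-o)) for o,p in P]
def proj(n,X):
    c=cams.get_calibration(n);f=240/np.tan(np.radians(c['fov_y']/2));p=c['world_to_cam']@np.r_[X,1]
    return c['cx']-f*p[0]/p[2],c['cy']+f*p[1]/p[2]
E
python3 - <<'E'
from h import *
np.set_printoptions(precision=4,suppress=True)
print('grip',tri([ray('top',(407.6,195.7)),ray('side',(352.9,267.9))]),plane('top',(407.6,195.7),.323),plane('side',(352.9,267.9),.323))
sc=[plane('top',(x/3+320-.33,y/3+130-.33),.014) for x,y in((41,182),(110,405),(339,340),(265,121))]
yaw=lambda v:np.degrees(np.arctan2(v[1],v[0]))
print('screws',sc,np.mean(sc,0));a,b,c,d=sc
print('stand yaw',yaw(a-b),yaw(d-c),yaw(a-d)-90,yaw(b-c)-90)
pc=[plane('top',((x-390)/3+105-.33,y/3+195-.33),.042) for x,y in((414,84),(628,32),(664,240),(460,289))]
print('pan',pc,np.mean(pc,0));a,b,c,d=pc
print(yaw(a-d),yaw(b-c),yaw(a-b)-90,yaw(d-c)-90,[np.linalg.norm(u-v) for u,v in((a,b),(b,c),(c,d),(d,a))])
for p in pc: print('side',proj('side',p))
print(plane('top',(268,188),.045), plane('top',(308,131),.045))
E
```

```text
grip (array([ 0.5782, -0.2858,  0.3226]), [np.float64(0.0021214149807912844), np.float64(0.002121414980791164)]) [ 0.5803 -0.2857  0.323 ] [ 0.576  -0.2867  0.323 ]
screws [array([ 0.6935, -0.1616,  0.014 ]), array([ 0.5074, -0.2019,  0.014 ]), array([ 0.5469, -0.3874,  0.014 ]), array([ 0.7324, -0.3475,  0.014 ])] [ 0.6201 -0.2746  0.014 ]
stand yaw 12.21128861140827 12.147895699727538 11.836624759083548 12.025596615825322
pan [array([0.6421, 0.3633, 0.042 ]), array([0.6727, 0.195 , 0.042 ]), array([0.5049, 0.1714, 0.042 ]), array([0.4778, 0.3281, 0.042 ])] [0.5744 0.2644 0.042 ]
12.114073648485952 8.026805529940043 10.314275964009482 9.80626277973677 [np.float64(0.17105398809179004), np.float64(0.16949504366183096), np.float64(0.15901768463283386), np.float64(0.16803296431410528)]
side (np.float64(330.00912804528485), np.float64(179.6627183770359))
side (np.float64(348.8454561315642), np.float64(212.7577365296068))
side (np.float64(295.8720361543403), np.float64(223.2053532314328))
side (np.float64(281.318609260024), np.float64(191.0242497843397))
[ 0.7007 -0.0056  0.045 ] [ 0.838  -0.1101  0.045 ]
```

```bash
python3 - <<'E'
import cv2
s=cv2.imread('pics/side0.png');cv2.imwrite('pics/z2.png',cv2.resize(s[170:400,255:445],None,fx=3,fy=2.6,interpolation=2)[:598])
E
```

```text
(no output)
```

View pics/z2.png

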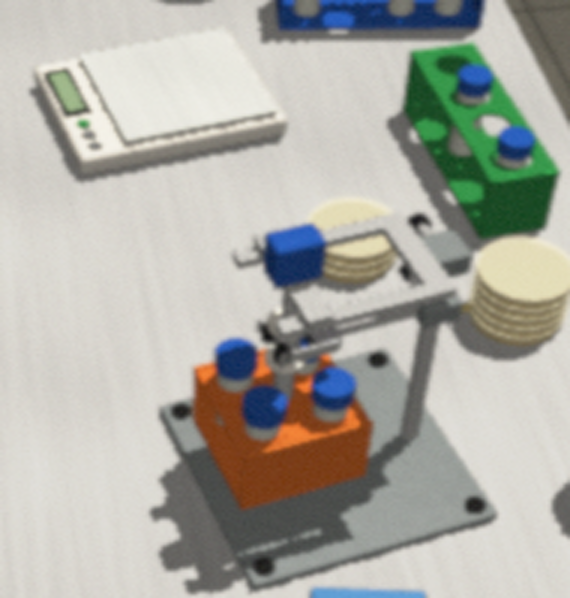

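Side-view pan corners at zoom (228,30), (275,115), (128,143), (80,60) agree with the top view to within about 2 px. The stand yaw is about 12.1° and the tool is already nearly aligned with it. I'll move above the grip.

```bash
python3 - <<'E'
from h import *
s=[(331,181.5),(346.7,214.2),(297.7,225),(281.7,193.1)]
print(np.mean([plane('side',(u-.3,v-.3),.042) for u,v in s],0))
E
```

```text
[0.5732389  0.25736662 0.042     ]
```

Call:
step_arm([
  [0, 0, 39, 0, 0, -0.0175],
  [0, 0, 39, 0, 0, 0],
  [0, 0, 39, 0, 0, 0],
  [0, 0, 39, 0, 0, 0],
  [0, 0, 38, 0, 0, 0],
  [29, 21.5, 0, 0, 0, 0],
  [29, 21.5, 0, 0, 0, 0],
  [29, 21.5, 0, 0, 0, 0],
  [29, 21.5, 0, 0, 0, 0],
  [29, 21.5, 0, 0, 0, 0],
  [29, 21.5, 0, 0, 0, 0],
  [29, 21.5, 0, 0, 0, 0],
  [29, 21.5, 0, 0, 0, 0],
  [29, 21.5, 0, 0, 0, 0],
  [29, 21.5, 0, 0, 0, 0],
  [29, 21.5, 0, 0, 0, 0],
  [29, 21.5, 0, 0, 0, 0],
  [29, 21.5, 0, 0, 0, 0],
  [29, 21.5, 0, 0, 0, 0],
  [29, 21.5, 0, 0, 0, 0],
], gripper=1)

```text
clock: 1.77
position: [0.5778, -0.285, 0.4203]
ee_rot: [-3.124, -0.331, 0.001]
force: [0.7, 0.4, -0.1]
width: 1.001
gripper_force: 0.0
```

```bash
python3 - <<'E'
from h import *
import cv2
print(cams.get_calibration('wrist'))
im=cams.get_image('wrist')[:,:,::-1].copy();cv2.imwrite('pics/w1.png',im)
print('grip px',proj('wrist',[.5775,-.2855,.345]),plane('wrist',(320,240),.345))
E
```

```text
{'fov_y': 64.11616120067478, 'cx': 322.93584893711886, 'cy': 236.80266567342787, 'world_to_cam': array([[ 2.09249707e-01, -9.77862235e-01, -9.95211822e-05,
        -4.00198706e-01],
       [ 9.47992983e-01,  2.02883038e-01, -2.45250439e-01,
        -4.11260334e-01],
       [ 2.39841334e-01,  5.12242370e-02,  9.69459753e-01,
        -7.00151326e-01],
       [ 0.00000000e+00,  0.00000000e+00,  0.00000000e+00,
         1.00000000e+00]])}
grip px (np.float64(332.71478364428333), np.float64(258.31271740999983)) [ 0.58740256 -0.27507676  0.345     ]
```

View pics/w1.png

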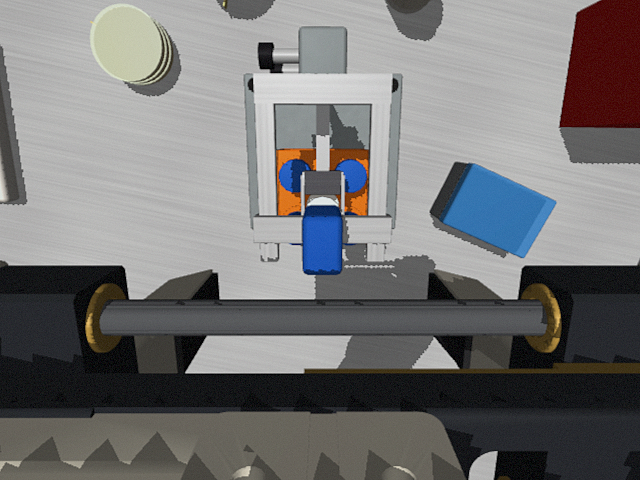

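The wrist view shows the block's top face at about (322,243), width along image x and yaw aligned, within 2 mm of the estimate. The arm was still settling after the call, so I'll check the pose now.

```bash
python3 - <<'E'
from cell import observe,cams
cams.get_image('top');cams.get_image('top');cams.get_image('top')
s=observe();print(s['clock'],s['position'],s['ee_rot'],s['dq'].round(3),s['force'])
E
```

```text
1.9667 [ 0.57726578 -0.28525127  0.41969649] [-3.12284857e+00 -3.34691932e-01  2.42368606e-03] [ 0.038 -0.021  0.031  0.007  0.006  0.     0.006] [-0.93409317 -1.12778349 -0.23521644]
```

Call:
step_arm([
  [1.5, 0, -16, 0, 0, 0],
  [0, 0, -16, 0, 0, 0],
  [0, 0, -16, 0, 0, 0],
  [0, 0, -16, 0, 0, 0],
  [0, 0, -14, 0, 0, 0],
  [0, 0, -12, 0, 0, 0],
  [0, 0, -10, 0, 0, 0],
  [0, 0, -7, 0, 0, 0],
  [0, 0, -4, 0, 0, 0],
  [0, 0, -1.5, 0, 0, 0],
  [0, 0, 0, 0, 0, 0],
  [0, 0, 0, 0, 0, 0],
])

```text
clock: 2.97
position: [0.5784, -0.2864, 0.3089]
ee_rot: [3.124, 0.331, 0.001]
force: [0.2, -0.2, -0.5]
width: 1.001
gripper_force: 0.0
```

Call:
step_arm([
  [0, 0, 0, 0, 0, 0],
  [0, 0, 0, 0, 0, 0],
  [0, 0, 0, 0, 0, 0],
  [0, 0, 0, 0, 0, 0],
  [0, 0, 0, 0, 0, 0],
  [0, 0, 0, 0, 0, 0],
  [0, 0, 0, 0, 0, 0],
  [0, 0, 0, 0, 0, 0],
  [0, 0, 0, 0, 0, 0],
  [0, 0, 0, 0, 0, 0],
  [0, 0, 0, 0, 0, 0],
  [0, 0, 0, 0, 0, 0],
], gripper=0, force=45)

```text
clock: 3.97
position: [0.5782, -0.2852, 0.3082]
ee_rot: [-3.123, -0.332, 0.0]
force: [-2.1, 4.2, 0.4]
width: 0.278
gripper_force: 45.0
```

Call:
step_arm([
  [0, 0, 2, 0, 0, 0],
  [0, 0, 2, 0, 0, 0],
  [0, 0, 2, 0, 0, 0],
  [0, 0, 1.5, 0, 0, 0],
  [0, 0, 0, 0, 0, 0],
  [0, 0, 0, 0, 0, 0],
  [0, 0, 0, 0, 0, 0],
  [0, 0, 0, 0, 0, 0],
])

```text
clock: 4.63
position: [0.5782, -0.2863, 0.3156]
ee_rot: [3.124, 0.331, -0.0]
force: [0.3, 1.1, -8.8]
width: 0.283
gripper_force: 45.0
```

Call:
step_arm([
  [-4.9, -1, 0, 0, 0, 0],
  [-4.9, -1, 0, 0, 0, 0],
  [-4.9, -1, 0, 0, 0, 0],
  [-4.9, -1.1, 0, 0, 0, 0],
  [-6.8, -1.5, 0, 0, 0, 0],
  [-7.8, -1.7, 0, 0, 0, 0],
  [-7.8, -1.7, 0, 0, 0, 0],
  [-7.8, -1.7, 0, 0, 0, 0],
  [-7.8, -1.7, 0, 0, 0, 0],
  [-7.8, -1.7, 0, 0, 0, 0],
  [-7.8, -1.7, 0, 0, 0, 0],
  [-7.8, -1.7, 2, 0, 0, 0],
  [-7.8, -1.7, 2, 0, 0, 0],
  [-7.8, -1.7, 2, 0, 0, 0],
  [-7.8, -1.7, 2, 0, 0, 0],
  [-7.8, -1.7, 2, 0, 0, 0],
  [-7.8, -1.7, 2, 0, 0, 0],
  [-7.8, -1.7, 2, 0, 0, 0],
  [-7.8, -1.7, 2, 0, 0, 0],
  [-5, -1, 2, 0, 0, 0],
])

```text
clock: 6.3
position: [0.4362, -0.3172, 0.3339]
ee_rot: [3.124, 0.33, -0.001]
force: [-1.4, -0.7, -8.9]
width: 0.28
gripper_force: 45.0
```

```bash
cat > sw.py <<'E'
from h import *
from cell import observe
import cv2
def swing(N=22,tag='s',cam='side'):
    X=np.array([.978,.21,0]);T=[];P=[];F=[]
    for i in range(N):
        s=observe();T.append(s['clock']);im=cams.get_image(cam);F.append(s['force']@X)
        h=cv2.cvtColor(im,cv2.COLOR_RGB2HSV);m=cv2.inRange(h,(5,150,80),(18,255,255));m[:100]=0
        k,l,st,ce=cv2.connectedComponentsWithStats(m);j=1+np.argmax(st[1:,4]);P.append(ce[j])
    cv2.imwrite(f'pics/{tag}.png',im[:,:,::-1])
    T=np.array(T);P=np.array(P);p=s['position'];print('tcp',p,'area',st[j])
    c=p+[0,0,-.019-.038-.195];c=c
    g=(np.array(proj(cam,c+X*.02))-np.array(proj(cam,c-X*.02)))/.04   # px per m of rack shift along X
    x=(P@g)/(g@g)
    best=None
    for w in np.linspace(6.2,7.3,56):
        A=np.c_[np.cos(w*T),np.sin(w*T),np.ones_like(T)];q,r,_,_=np.linalg.lstsq(A,x,rcond=None)
        if best is None or r[0]<best[0]: best=(r[0],w,q)
    r,w,q=best;t1=observe()['clock']
    z=(q[0]-1j*q[1])*np.exp(1j*w*t1)
    print('clock',t1,'w',w,'rms mm',1e3*(r/len(T))**.5,'amp mm %.1f (rack ~195mm below pin)'%(1e3*abs(z)),'lean',abs(z)/.195,'phase now',np.angle(z))
    print('x mm',((x-q[2])*1e3).round(1));print('F',np.round(F,1))
    # absolute: rack mean px -> expected for hanging plumb
    print('mean px',P.mean(0),'plumb pred',proj(cam,c))
    return w,z
E
python3 -c "
from sw import *
swing()"
```

```text
tcp [ 0.43708878 -0.31681449  0.33359226] area [ 246  322   62   59 1906]
clock 7.4 w 6.66 rms mm 0.8515166176765542 amp mm 49.8 (rack ~195mm below pin) lean 0.2552853131777827 phase now -3.0246493715403697
x mm [-31.7 -41.5 -47.1 -48.3 -44.7 -36.9 -24.2  -9.2   7.2  23.1  36.8  45.8
  50.9  49.7  41.6  29.8  14.5  -1.8 -18.  -31.9 -42.1 -47.9]
F [-1.6 -3.1 -1.  -1.9 -0.8 -1.7 -1.3  0.8  0.5  1.7  1.4  2.   1.6  1.3
  1.1  0.9  0.9  0.3 -0.  -0.8 -1.3 -0.9]
mean px [291.12604776 353.10284959] plumb pred (np.float64(293.15836495637086), np.float64(351.913115937542))
```

View pics/s.png

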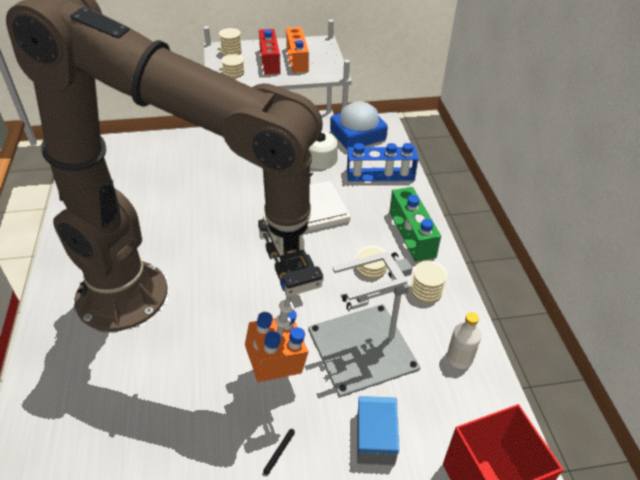

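The carrier is free and swinging ±0.25 rad about the hinge, with a clean sinusoid (rack near (275,350)). Next I'll work out a cancelling profile along the swing axis, combined with the sideways carry.

```bash
cat > plan.py <<'E'
import numpy as np
def plan(w,z,D,N=20,delay=.03,tail=2,d=.195,cap=None):
    """min-jerk-ish X increments (mm) for N rows; last `tail` rows zero; kills swing z (rack amp, m, phase at t=0)."""
    h=1/12;L=9.81/w**2;z=z*L/d;n=N-tail
    # velocity jumps at t_k: r' += -dv ; each adds complex amp:  r=Re(Z e^{iwt}), jump -dv at t -> Z+= 1j*dv/w*e^{-iwt}
    J=np.zeros((n+1,n))
    for i in range(n): J[i,i]+=1;J[i+1,i]-=1
    t=np.arange(n+1)*h+delay
    C=(1j/w*np.exp(-1j*w*t))@J/h
    A=np.vstack([C.real,C.imag,np.ones(n)]);b=np.array([-z.real,-z.imag,D])
    H=J.T@J+1e-3*np.eye(n)
    u=np.linalg.solve(np.block([[H,A.T],[A,np.zeros((3,3))]]),np.r_[np.zeros(n),b])[:n]
    return np.r_[u,np.zeros(tail)]*1e3
def rows(u,v,dz=0,a=np.radians(12.2)):
    c,s=np.cos(a),np.sin(a)
    return [[round(float(c*x-s*y),1),round(float(s*x+c*y),1),dz,0,0,0] for x,y in zip(u,v)]
def lat(D,N,tail=2):
    n=N-tail;r=np.minimum(1,np.minimum(np.arange(1,n+1),np.arange(n,0,-1))/5);return np.r_[r/r.sum()*D,np.zeros(tail)]
E
python3 - <<'E'
from plan import *
z=.0498*np.exp(-3.0246j)
for D in (0,.05,.1):
    u=plan(6.66,z,D);print(D,u.round(1),np.cumsum(u).round())
u=plan(6.66,z,.05);print(rows(u,lat(270,20)))
E
```

```text
0 [-0.3  1.2  3.7  6.2  7.6  7.2  4.9  1.1 -3.2 -6.9 -9.  -9.1 -7.2 -4.
 -0.4  2.3  3.4  2.5  0.   0. ] [-0.  1.  5. 11. 18. 26. 31. 32. 28. 22. 13.  3. -4. -8. -8. -6. -3. -0.
 -0. -0.]
0.05 [ 0.3  2.4  5.5  8.5 10.5 10.6  8.8  5.4  1.3 -2.3 -4.7 -5.2 -3.8 -1.1
  1.8  4.   4.6  3.2  0.   0. ] [ 0.  3.  8. 17. 27. 38. 47. 52. 53. 51. 46. 41. 37. 36. 38. 42. 47. 50.
 50. 50.]
0.1 [ 1.   3.6  7.2 10.8 13.3 14.  12.7  9.7  5.9  2.2 -0.4 -1.2 -0.4  1.7
  4.1  5.8  5.8  3.8  0.   0. ] [  1.   5.  12.  23.  36.  50.  63.  73.  78.  81.  80.  79.  79.  80.
  85.  90.  96. 100. 100. 100.]
[[-0.5, 3.8, 0, 0, 0, 0], [0.7, 8.1, 0, 0, 0, 0], [2.9, 12.5, 0, 0, 0, 0], [5.1, 16.9, 0, 0, 0, 0], [6.2, 21.1, 0, 0, 0, 0], [6.3, 21.1, 0, 0, 0, 0], [4.5, 20.7, 0, 0, 0, 0], [1.2, 20.0, 0, 0, 0, 0], [-2.8, 19.1, 0, 0, 0, 0], [-6.4, 18.4, 0, 0, 0, 0], [-8.7, 17.9, 0, 0, 0, 0], [-9.1, 17.8, 0, 0, 0, 0], [-7.8, 18.1, 0, 0, 0, 0], [-5.2, 18.6, 0, 0, 0, 0], [-1.5, 15.5, 0, 0, 0, 0], [1.5, 12.2, 0, 0, 0, 0], [2.9, 8.5, 0, 0, 0, 0], [2.3, 4.4, 0, 0, 0, 0], [0.0, 0.0, 0, 0, 0, 0], [0.0, 0.0, 0, 0, 0, 0]]
```

Call:
step_arm([
  [-0.5, 3.8, 0, 0, 0, 0],
  [0.7, 8.1, 0, 0, 0, 0],
  [2.9, 12.5, 0, 0, 0, 0],
  [5.1, 16.9, 0, 0, 0, 0],
  [6.2, 21.1, 0, 0, 0, 0],
  [6.3, 21.1, 0, 0, 0, 0],
  [4.5, 20.7, 0, 0, 0, 0],
  [1.2, 20.0, 0, 0, 0, 0],
  [-2.8, 19.1, 0, 0, 0, 0],
  [-6.4, 18.4, 0, 0, 0, 0],
  [-8.7, 17.9, 0, 0, 0, 0],
  [-9.1, 17.8, 0, 0, 0, 0],
  [-7.8, 18.1, 0, 0, 0, 0],
  [-5.2, 18.6, 0, 0, 0, 0],
  [-1.5, 15.5, 0, 0, 0, 0],
  [1.5, 12.2, 0, 0, 0, 0],
  [2.9, 8.5, 0, 0, 0, 0],
  [2.3, 4.4, 0, 0, 0, 0],
  [0, 0, 0, 0, 0, 0],
  [0, 0, 0, 0, 0, 0],
])

```text
clock: 9.07
position: [0.4295, -0.0421, 0.3337]
ee_rot: [3.124, 0.332, 0.0]
force: [0.2, 0.3, -8.7]
width: 0.285
gripper_force: 45.0
```

```bash
python3 -c "
from sw import *
from plan import *
w,z=swing(20,'s2')
p=observe()['position'];e=np.array([.574,.261])-p[:2];a=np.radians(12.2)
X=e@[np.cos(a),np.sin(a)];Y=e@[-np.sin(a),np.cos(a)];print(X,Y)
u=plan(6.66,z,X);v=lat(Y*1e3,20);print(u.round(1));print(rows(u,v))
print(observe()['ee_rot'])
"
```

```text
tcp [ 0.42941822 -0.04188889  0.33379955] area [ 255  240   53   48 1302]
clock 10.0667 w 6.66 rms mm 0.14149458153916156 amp mm 18.0 (rack ~195mm below pin) lean 0.09213173749685898 phase now -0.17923336982887944
x mm [ 15.1  17.7  17.9  16.3  12.8   7.9   2.2  -3.6  -9.2 -13.8 -16.8 -17.6
 -17.  -14.4 -10.4  -5.2   1.1   6.9  12.1  15.8]
F [ 0.3  1.1  0.5 -0.7  1.7 -0.3 -1.   0.  -0.5  0.1 -1.3 -0.3 -0.6 -0.7
  0.1 -0.6  0.4  0.4  0.3  0.7]
mean px [277.38700724 267.2783997 ] plumb pred (np.float64(277.87892454755826), np.float64(268.28816557856396))
0.20531829012538896 0.26546556616096006
[ 3.1  5.   6.3  7.5  9.  11.  13.6 16.4 18.9 20.4 20.6 19.5 17.  13.8
 10.2  6.9  4.1  1.9  0.   0. ]
[[2.2, 4.4, 0, 0, 0, 0], [3.3, 8.5, 0, 0, 0, 0], [3.8, 12.5, 0, 0, 0, 0], [4.1, 16.4, 0, 0, 0, 0], [4.7, 20.4, 0, 0, 0, 0], [6.8, 20.9, 0, 0, 0, 0], [9.3, 21.4, 0, 0, 0, 0], [12.0, 22.0, 0, 0, 0, 0], [14.4, 22.5, 0, 0, 0, 0], [15.9, 22.8, 0, 0, 0, 0], [16.2, 22.9, 0, 0, 0, 0], [15.0, 22.6, 0, 0, 0, 0], [12.7, 22.1, 0, 0, 0, 0], [9.5, 21.4, 0, 0, 0, 0], [6.8, 17.0, 0, 0, 0, 0], [4.4, 12.6, 0, 0, 0, 0], [2.4, 8.3, 0, 0, 0, 0], [1.1, 4.1, 0, 0, 0, 0], [0.0, 0.0, 0, 0, 0, 0], [0.0, 0.0, 0, 0, 0, 0]]
[3.12404040e+00 3.31371007e-01 6.37668380e-04]
```

```bash
python3 -c "
from plan import *
z=.018*np.exp(-.1792j)
u=plan(6.66,z,.2053,delay=0,d=.25);v=lat(265.5,20);print(u.round(1));print(rows(u,v))
"
```

```text
[ 3.1  5.3  6.8  8.1  9.7 11.6 13.9 16.3 18.3 19.5 19.7 18.6 16.5 13.6
 10.4  7.3  4.5  2.2  0.   0. ]
[[2.3, 4.4, 0, 0, 0, 0], [3.5, 8.5, 0, 0, 0, 0], [4.2, 12.6, 0, 0, 0, 0], [4.7, 16.5, 0, 0, 0, 0], [5.4, 20.6, 0, 0, 0, 0], [7.3, 21.0, 0, 0, 0, 0], [9.6, 21.5, 0, 0, 0, 0], [11.9, 22.0, 0, 0, 0, 0], [13.9, 22.4, 0, 0, 0, 0], [15.1, 22.7, 0, 0, 0, 0], [15.2, 22.7, 0, 0, 0, 0], [14.2, 22.5, 0, 0, 0, 0], [12.1, 22.0, 0, 0, 0, 0], [9.3, 21.4, 0, 0, 0, 0], [6.9, 17.0, 0, 0, 0, 0], [4.7, 12.7, 0, 0, 0, 0], [2.8, 8.4, 0, 0, 0, 0], [1.3, 4.2, 0, 0, 0, 0], [0.0, 0.0, 0, 0, 0, 0], [0.0, 0.0, 0, 0, 0, 0]]
```

Call:
step_arm([
  [2.3, 4.4, 0, 0, 0, 0],
  [3.5, 8.5, 0, 0, 0, 0],
  [4.2, 12.6, 0, 0, 0, 0],
  [4.7, 16.5, 0, 0, 0, 0],
  [5.4, 20.6, 0, 0, 0, 0],
  [7.3, 21.0, 0, 0, 0, 0],
  [9.6, 21.5, 0, 0, 0, 0],
  [11.9, 22.0, 0, 0, 0, 0],
  [13.9, 22.4, 0, 0, 0, 0],
  [15.1, 22.7, 0, 0, 0, 0],
  [15.2, 22.7, 0, 0, 0, 0],
  [14.2, 22.5, 0, 0, 0, 0],
  [12.1, 22.0, 0, 0, 0, 0],
  [9.3, 21.4, 0, 0, 0, 0],
  [6.9, 17.0, 0, 0, 0, 0],
  [4.7, 12.7, 0, 0, 0, 0],
  [2.8, 8.4, 0, 0, 0, 0],
  [1.3, 4.2, 0, 0, 0, 0],
  [0, 0, 0, 0, 0, 0],
  [0, 0, 0, 0, 0, 0],
])

```text
clock: 11.73
position: [0.5736, 0.2603, 0.3337]
ee_rot: [3.123, 0.33, -0.0]
force: [-0.1, 0.1, -8.3]
width: 0.277
gripper_force: 45.0
```

```bash
python3 -c "
from sw import *
from plan import *
w,z=swing(20,'s3')
t=cams.get_image('top');cv2.imwrite('pics/t3.png',t[:,:,::-1])
z=z*np.exp(1j*6.66*.05)
print('now',observe()['clock'],abs(z),np.angle(z))
u=plan(6.66,z,0,delay=0,d=.25);print(u.round(1));print(rows(u,0*u))
a=cv2.imread('pics/s3.png')[130:300,220:400];b=t[160:320,70:260,::-1]
c=np.zeros((520,800,3),np.uint8);a=cv2.resize(a,(400,378),interpolation=2);b=cv2.resize(b,(400,337),interpolation=2);c[:378,:400]=a;c[:337,400:]=b;cv2.imwrite('pics/c3.png',c)
"
```

```text
tcp [0.57361115 0.2611867  0.33372859] area [ 292  167   44   41 1106]
clock 12.7333 w 6.4 rms mm 0.11003099466840216 amp mm 0.3 (rack ~195mm below pin) lean 0.001416218611075805 phase now -2.2157540301337457
x mm [-0.3 -0.1 -0.3  0.1  0.3  0.3  0.2  0.3  0.4  0.2  0.1 -0.1  0.1  0.
 -0.1 -0.2 -0.1 -0.4 -0.3 -0.2]
F [-0.1 -0.3  0.1 -0.6  0.8  0.1 -0.9  0.3  0.2 -0.4 -0.3  0.1  0.3 -0.1
  0.1  0.1  0.8 -0.3 -0.3 -0.9]
mean px [313.81226249 189.10935489] plumb pred (np.float64(314.01082060701873), np.float64(192.10329349596861))
now 12.7833 0.000276162629159782 -1.8827540301337458
[ 0.  0.  0.  0.  0.  0. -0. -0. -0. -0. -0. -0. -0.  0.  0.  0.  0.  0.
  0.  0.]
[[0.0, 0.0, 0, 0, 0, 0], [0.0, 0.0, 0, 0, 0, 0], [0.0, 0.0, 0, 0, 0, 0], [0.0, 0.0, 0, 0, 0, 0], [0.0, 0.0, 0, 0, 0, 0], [0.0, 0.0, 0, 0, 0, 0], [-0.0, -0.0, 0, 0, 0, 0], [-0.0, -0.0, 0, 0, 0, 0], [-0.0, -0.0, 0, 0, 0, 0], [-0.0, -0.0, 0, 0, 0, 0], [-0.0, -0.0, 0, 0, 0, 0], [-0.0, -0.0, 0, 0, 0, 0], [-0.0, -0.0, 0, 0, 0, 0], [0.0, 0.0, 0, 0, 0, 0], [0.0, 0.0, 0, 0, 0, 0], [0.0, 0.0, 0, 0, 0, 0], [0.0, 0.0, 0, 0, 0, 0], [0.0, 0.0, 0, 0, 0, 0], [0.0, 0.0, 0, 0, 0, 0], [0.0, 0.0, 0, 0, 0, 0]]
```

View pics/c3.png

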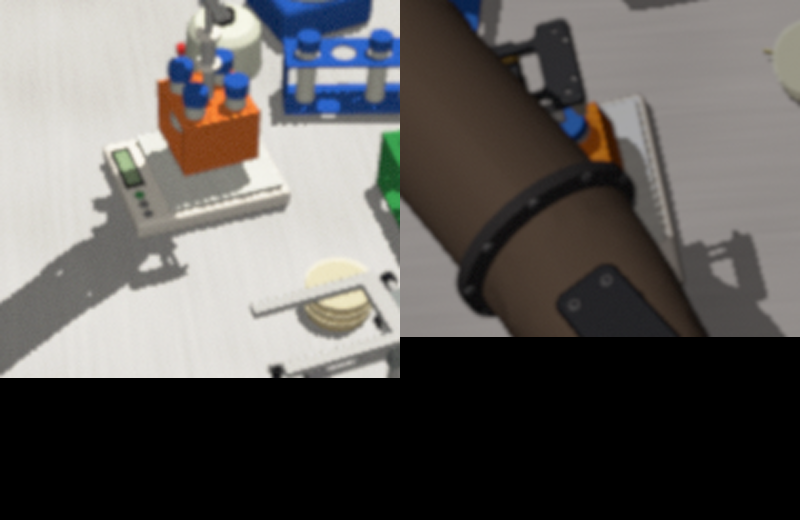

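The carrier hangs still over the pan centre. I'll hold it there, then lower it.

Call:
step_arm([
  [0, 0, 0, 0, 0, 0],
  [0, 0, 0, 0, 0, 0],
  [0, 0, 0, 0, 0, 0],
  [0, 0, 0, 0, 0, 0],
  [0, 0, 0, 0, 0, 0],
  [0, 0, 0, 0, 0, 0],
  [0, 0, 0, 0, 0, 0],
  [0, 0, 0, 0, 0, 0],
  [0, 0, 0, 0, 0, 0],
  [0, 0, 0, 0, 0, 0],
  [0, 0, 0, 0, 0, 0],
  [0, 0, 0, 0, 0, 0],
  [0, 0, 0, 0, 0, 0],
  [0, 0, 0, 0, 0, 0],
  [0, 0, 0, 0, 0, 0],
  [0, 0, 0, 0, 0, 0],
  [0, 0, 0, 0, 0, 0],
  [0, 0, 0, 0, 0, 0],
])

```text
clock: 14.28
position: [0.5736, 0.2612, 0.3338]
ee_rot: [3.124, 0.331, 0.0]
force: [-0.1, 0.4, -8.0]
width: 0.28
gripper_force: 45.0
```

Call:
step_arm([
  [0, 0, -1, 0, 0, 0],
  [0, 0, -2, 0, 0, 0],
  [0, 0, -2, 0, 0, 0],
  [0, 0, -2, 0, 0, 0],
  [0, 0, -2, 0, 0, 0],
  [0, 0, -2, 0, 0, 0],
  [0, 0, -2, 0, 0, 0],
  [0, 0, -2, 0, 0, 0],
  [0, 0, -2, 0, 0, 0],
  [0, 0, -2, 0, 0, 0],
  [0, 0, -2, 0, 0, 0],
  [0, 0, -2, 0, 0, 0],
  [0, 0, -2, 0, 0, 0],
  [0, 0, -2, 0, 0, 0],
  [0, 0, -1, 0, 0, 0],
  [0, 0, 0, 0, 0, 0],
  [0, 0, 0, 0, 0, 0],
  [0, 0, 0, 0, 0, 0],
])

```text
clock: 15.78
position: [0.5737, 0.2612, 0.3059]
ee_rot: [-3.124, -0.331, -0.0]
force: [-0.9, -0.2, -8.6]
width: 0.278
gripper_force: 45.0
```

```bash
python3 -c "
from sw import *
swing(16,'s4')"
```

```text
tcp [0.57364797 0.261173   0.30574906] area [ 292  174   44   41 1084]
clock 16.5833 w 7.18 rms mm 0.06696360247582304 amp mm 0.2 (rack ~195mm below pin) lean 0.0007875386299728618 phase now -1.6234072304076428
x mm [ 0.1  0.1  0.2  0.1  0.1  0.1  0.2  0.1 -0.  -0.2 -0.2 -0.1 -0.1 -0.2
 -0.1 -0.1]
F [-1.   0.4 -1.2 -0.2 -0.  -0.7  0.9 -1.  -0.4 -1.1 -0.4  0.4  0.3  0.7
 -0.4  0.2]
mean px [313.60382285 196.14124463] plumb pred (np.float64(313.9881367313392), np.float64(198.97503661363857))
```

Call:
step_arm([
  [0, 0, -0.8, 0, 0, 0],
  [0, 0, -0.8, 0, 0, 0],
  [0, 0, -0.8, 0, 0, 0],
  [0, 0, -0.8, 0, 0, 0],
  [0, 0, -0.8, 0, 0, 0],
  [0, 0, -0.8, 0, 0, 0],
  [0, 0, 0, 0, 0, 0],
  [0, 0, 0, 0, 0, 0],
])

```text
clock: 17.25
position: [0.5736, 0.2611, 0.3009]
ee_rot: [3.124, 0.331, -0.0]
force: [-0.7, 0.0, -7.8]
width: 0.278
gripper_force: 45.0
```

Call:
step_arm([
  [0, 0, -0.5, 0, 0, 0],
  [0, 0, -0.5, 0, 0, 0],
  [0, 0, -0.5, 0, 0, 0],
  [0, 0, 0, 0, 0, 0],
  [0, 0, 0, 0, 0, 0],
])

```text
clock: 17.67
position: [0.5739, 0.2612, 0.3003]
ee_rot: [-3.124, -0.331, -0.002]
force: [-1.4, -1.9, 2.1]
width: 0.281
gripper_force: 45.0
```

Contact: the pan is carrying the load, so I'll settle briefly, then release and go straight up.

Call:
step_arm([
  [0, 0, 0.3, 0, 0, 0],
  [0, 0, 0, 0, 0, 0],
  [0, 0, 0, 0, 0, 0],
  [0, 0, 0, 0, 0, 0],
  [0, 0, 0, 0, 0, 0],
  [0, 0, 0, 0, 0, 0],
])

```text
clock: 18.17
position: [0.5738, 0.2612, 0.3003]
ee_rot: [-3.124, -0.331, -0.001]
force: [-2.9, -2.5, 5.7]
width: 0.28
gripper_force: 45.0
```

Call:
step_arm([
  [0, 0, 0, 0, 0, 0],
  [0, 0, 0, 0, 0, 0],
  [0, 0, 0, 0, 0, 0],
  [0, 0, 0, 0, 0, 0],
  [0, 0, 0, 0, 0, 0],
  [0, 0, 0, 0, 0, 0],
  [0, 0, 0, 0, 0, 0],
  [0, 0, 0, 0, 0, 0],
], gripper=1)

```text
clock: 18.83
position: [0.5736, 0.2612, 0.2997]
ee_rot: [3.124, 0.331, -0.0]
force: [1.0, -0.7, -0.7]
width: 0.81
gripper_force: 0.0
```

Call:
step_arm([
  [0, 0, 5, 0, 0, 0],
  [0, 0, 10, 0, 0, 0],
  [0, 0, 15, 0, 0, 0],
  [0, 0, 15, 0, 0, 0],
  [0, 0, 15, 0, 0, 0],
  [0, 0, 15, 0, 0, 0],
  [0, 0, 15, 0, 0, 0],
  [0, 0, 15, 0, 0, 0],
  [0, 0, 10, 0, 0, 0],
  [0, 0, 0, 0, 0, 0],
  [0, 0, 0, 0, 0, 0],
  [0, 0, 0, 0, 0, 0],
])

```text
clock: 19.83
position: [0.5735, 0.261, 0.414]
ee_rot: [3.124, 0.331, -0.001]
force: [-0.5, -0.1, -0.3]
width: 0.997
gripper_force: 0.0
```

```bash
python3 -c "
from sw import *
swing(12,'s5')
print(observe()['force'])
w=cams.get_image('wrist')[:,:,::-1]
a=cv2.imread('pics/s5.png')[130:300,220:400]
c=np.hstack([cv2.resize(a,(360,340),interpolation=2),cv2.resize(w,(440,340))]);cv2.imwrite('pics/c5.png',c)
"
```

```text
tcp [0.57363954 0.26115006 0.41469534] area [ 292  175   44   41 1072]
clock 20.4333 w 7.3 rms mm 0.0515090982904941 amp mm 0.1 (rack ~195mm below pin) lean 0.00032455476186361425 phase now -0.4479619325588251
x mm [ 0.   0.  -0.  -0.1 -0.  -0.1 -0.  -0.1  0.1  0.  -0.1  0. ]
F [-0.5  0.4 -0.1 -0.4 -0.3 -0.  -0.1  0.3  0.1  0.  -1.   1.1]
mean px [313.44217807 197.51131239] plumb pred (np.float64(314.12751779511535), np.float64(171.36544883508722))
[-0.108101   -0.36298804  0.43877444]
```

View pics/c5.png

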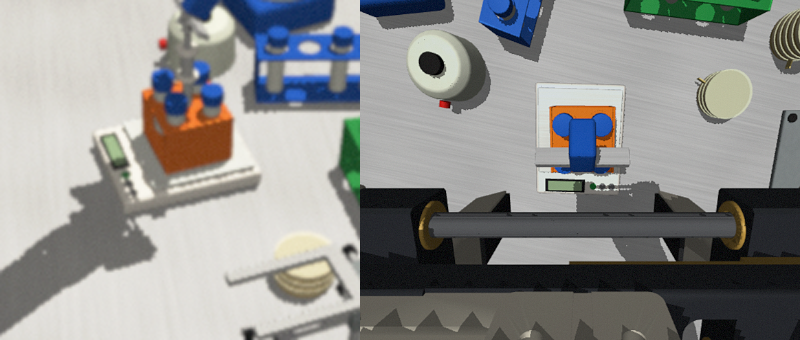

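The carrier stands upright and still on the pan (rack about (185,130) left, (583,138) right). The handle has dropped to one side and the gripper is clear, so I'll hand it in.

```bash
python3 -c "
from cell import job
print(job.sign_off())"
```

```text
the job is handed in; nothing more can be done
None
```

The carrier stands upright, still and released near the middle of the balance pan, and I handed the job in at about 20.5 s of the 51 s allowed; the sign-off returned no verdict.

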